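# Sort the brass fittings beside the faceting machine

## Task

Sort the five loose brass fittings on the gem cutter's bench: stand both round lap nuts upright in the round steel dish, stand both hexagon nuts upright on the floor of the square wooden tray, and lay the brass spacer ring flat on the base of the peg stand with the peg through it. Leave the little jar and the loupe that stand among them where they are.

Things in the scene. Friction and masses are not known exactly. Their poses are not given: they have to be found in the camera images.
- lapnut_a_mid (a point): One of two identical round lap nuts: a brass cylinder standing on end, slim, 26 mm in diameter and 50 mm tall (its lower 20 mm 25 mm in diameter, with a shallow groove 21 to 25 mm up), fine knurling on the upper half, a small dark hole of 12 mm in the top. About 0.18 kg. The point is its centre, 25 mm above its underside; z is its axis, up.
- lapnut_b_mid (a point): One of two identical round lap nuts: a brass cylinder standing on end, slim, 26 mm in diameter and 50 mm tall (its lower 20 mm 25 mm in diameter, with a shallow groove 21 to 25 mm up), fine knurling on the upper half, a small dark hole of 12 mm in the top. About 0.18 kg. The point is its centre, 25 mm above its underside; z is its axis, up.
- hexnut_a_mid (a point): One of two identical hexagon nuts: a brass hexagonal prism standing on end, squat, 44 mm across the flats (51 mm across the corners), 34 mm tall, a dark hole of 16 mm in the top. About 0.38 kg. The point is its centre, 17 mm above its underside; z up. Its flats face along its own x axis and every 60 degrees from it.
- hexnut_b_mid (a point): One of two identical hexagon nuts: a brass hexagonal prism standing on end, squat, 44 mm across the flats (51 mm across the corners), 34 mm tall, a dark hole of 16 mm in the top. About 0.38 kg. The point is its centre, 17 mm above its underside; z up. Its flats face along its own x axis and every 60 degrees from it.
- spacer_mid (a point): The spacer: a plain brass ring lying flat, 50 mm outside diameter, 32 mm bore, 28 mm high, about 0.22 kg. The point is its centre, 14 mm above its underside (in the middle of the bore); z is its axis, up.
- dish: Round, shallow, fixed dish of bare steel, 132 mm outside diameter, 126 mm inside, rim 14 mm above the bench, flat floor 4 mm above the bench. Both round lap nuts belong here. Origin: centre of its underside, on the bench; z up.
- tray: Square, shallow, fixed wooden tray, 150 x 150 mm outside, 140 x 140 mm inside, walls 5 mm thick, rim 15 mm above the bench, flat floor 5 mm above the bench. Both hexagon nuts belong here. Origin: centre of its underside, on the bench; x and y along its sides, z up.
- stand: Peg stand, fixed: a black disc 82 mm in diameter and 8 mm thick with an upright steel peg at its centre, 12 mm in diameter with a tapered tip, its top 44 mm above the bench. The spacer ring belongs over the peg, flat on the disc. Origin: centre of its underside, on the bench, on the peg's axis; z up.
- jar_mid (a point): A bystander: a small closed jar with a white lid, 38 mm in diameter, 45 mm tall. Leave it alone. The point is its centre, half-way up.
- loupe_mid (a point): A bystander: a folded loupe, black body 42 x 30 x 16 mm with a steel lens barrel of 26 mm on it, 28 mm tall in all. Leave it alone. The point is 14 mm above the bench, over the middle of the body.
There are look-alikes about, which are no part of the job. What is shaped like the part that bears spacer_mid but green or purple is not meant.

How it is judged:
By the outcome, as a careful person would: the job done as asked, in the order asked, and still so for the second after the job is handed in, with the robot touching nothing.
It also fails if it takes over 109 s, if anything falls off the work surface, if the arm or the gripper's body presses on something with over 40 N, if the wrist force passes 120 N, or if a joint passes its speed limit or range.

## Robot

A 6-joint arm with a two-finger parallel gripper is mounted at the origin on the work surface. World frame = base frame: x ahead of the robot, y to its left, z up, the work surface at z = 0. Lengths are in m, angles in degrees, forces in N, time in s.
With the tool pointing down it reaches from about 0.3 to 0.85 m from the base axis. Payload 5.4 kg.
Tool frame: the origin (TCP) lies between the finger pads; the fingertips stand 17 mm ahead of it and the grasp point (between the pads) lies 2 mm behind it; y points along the fingers, z is the direction in which the jaws open and shut, and the axes are right-handed (so a half turn about y gives the same grasp; the last joint's range is limited). The gripper opens to 85 mm and grips with 20 to 120 N. Pads are 22 mm wide; open, the fingers measure 114 mm over their backs; the gripper's body (76 mm by 85 mm) begins 54 mm behind the grasp point. The pads swing forward as they close: fully open they stand 13 mm farther back than shut.
Start: joints at [64.108, 9.076, 91.501, -0, 79.423, -12.038], TCP at [0.138, 0.558, 0.216] pointing down, gripper open.
Joint ranges: [-166.64, 166.64], [-54.1, 131.32], [10.49, 154.53], [-73.88, 253.88], [9.74, 151.15], [-171.62, 171.62]. Speed limits (degrees/s): [147.25, 147.25, 180, 180, 180, 180].

## Interface

Orientations are given as a 3x3 rotation matrix whose columns are the frame's x, y, z axes.
In Python, from bench import manip, snapshot, job gives the robot as it stands. The module is installed in compiled form; this text tells all that it offers. Calls block until the motion is done:
- manip.move_ptp(position, orientation): joint-space move of the TCP to a pose.
- manip.move_l(position, orientation=None, vel=0.15, contact_N=None): straight line of the TCP; orientation=None keeps the orientation; vel is the mean speed in m/s. With contact_N (N) it stops when the force on the tool has changed by that much, and returns True; else False.
- manip.goto_joints(angles): joint-space move.
- manip.grip(opening, grip_force=None): finger opening in m; grip_force is the grip in N (None keeps the last); returns when the fingers have stopped.
- manip.wait(seconds).
- manip.solve_ik(position, orientation): joint angles nearest the present ones, or None.
- manip.get_state(): the state.
- snapshot(name): name is "scene" or "top"; returns a dict with "color" (480x640x3 uint8, red, green, blue), "mtx" (3x3 intrinsics, pixels), "R" (3x3) and "t" (3): a world point X has camera coordinates R X + t. Camera axes: x right, y down, z forward; pixel columns grow to the right and rows downward; lengths in m; the calibration is good to about 2 mm. A picture is of the moment at which its call begins. There is no depth.
A pose or a line that the arm cannot do raises manip.PlanningError and nothing moves.
- job.close_job(): hands the job in, once; it reports no verdict.
The state is a dict: "time_s": time; "joints": joint angles; "qvel": joint speeds; "effort": joint torques, N m; "ee_pos": TCP position; "tcp_rot": TCP orientation; "wrist_force": force on the tool from outside, world axes, zero at the start; "ft_torque": the same for the moment, N m; "gripper_width": finger opening in m.
Only numpy, scipy, OpenCV 4.12 (cv2) and the standard library are available. Lean on these libraries where they do the work, as an engineer would, in place of code of your own. Each camera call takes 0.05 s, during which the arm holds its last target.

## Working session

There is one attempt and no reset: what is moved stays moved. The work goes in short steps, each a Python script; the robot and the scene stay as the last script left them, time stands still between calls to the robot, and variables do not carry over. Pictures are saved under pics/ and viewed, and the job is handed in when it is done.

```bash
mkdir -p pics; ls; python3 - <<'E'
from bench import manip, snapshot
import cv2, numpy as np, pickle
for n in ["scene","top"]:
    s=snapshot(n); cv2.imwrite(f"pics/{n}0.png",s["color"][:,:,::-1]); pickle.dump(s,open(f"{n}0.pkl","wb"))
    print(n,s["mtx"],s["R"],s["t"],-s["R"].T@s["t"])
st=manip.get_state(); print(st["time_s"],st["tcp_rot"],st["gripper_width"])
E
```

```text
pics
scene [[469.28788236   0.         317.51602364]
 [  0.         469.28788236 230.83641717]
 [  0.           0.           1.        ]] [[-0.58696945  0.80934385  0.02072204]
 [ 0.52134297  0.39743379 -0.75514759]
 [-0.6194097  -0.43244528 -0.65522722]] [ 0.2898785  -0.22010873  1.17020835] [1.00974036 0.35891834 0.59453091]
top [[437.30618687   0.         322.79561628]
 [  0.         437.30618687 237.59958714]
 [  0.           0.           1.        ]] [[ 1.27026284e-03 -9.99970049e-01 -7.63464077e-03]
 [-9.90832072e-01 -2.27191265e-04 -1.35099048e-01]
 [ 1.35093267e-01  7.73625823e-03 -9.90802684e-01]] [0.00495083 0.50744049 0.82885203] [ 0.39080969 -0.00134625  0.88982134]
0.1 [[ 9.70906683e-01 -7.82319575e-04  2.39456888e-01]
 [-2.39457860e-01 -1.57427626e-03  9.70905482e-01]
 [-3.82587072e-04 -9.99998455e-01 -1.71580791e-03]] 0.08568015469272026
```

View pics/top0.png

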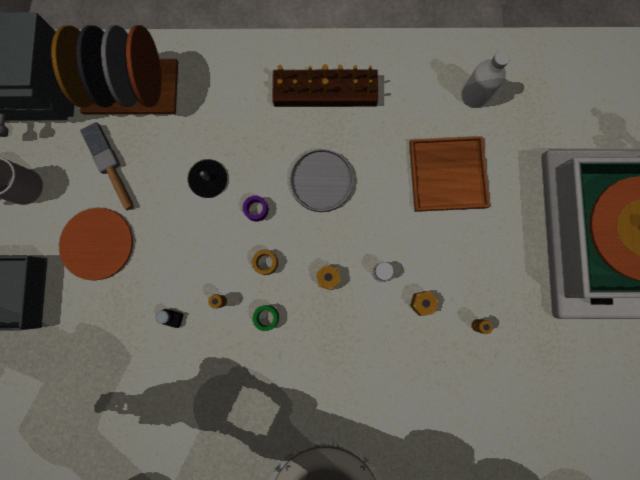

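View pics/scene0.png

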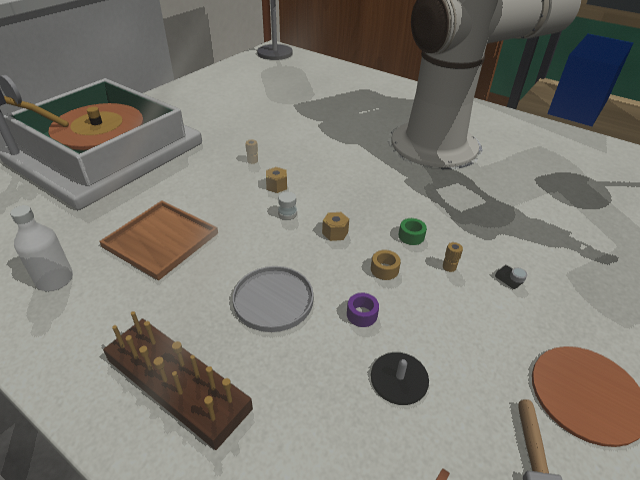

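Top view: brass ring (265,262), with look-alike rings in green (266,318) and purple (255,208). Lap nuts at (217,301) and (484,326), hexagon nuts at (329,277) and (425,303). Jar (384,271), loupe (170,317), dish (323,181), tray (450,174), stand (207,179). The scene view agrees, but its lap nut at (252,150) looks pale. I'll check that in crops.

```bash
python3 - <<'E'
import cv2, numpy as np
t=cv2.imread("pics/top0.png"); s=cv2.imread("pics/scene0.png")
a=cv2.resize(t[235:345,150:310],None,fx=2.5,fy=2.5,interpolation=cv2.INTER_CUBIC)
b=cv2.resize(t[235:345,310:510][:, :],(500,275),interpolation=cv2.INTER_CUBIC)
b=cv2.resize(t[235:345,310:510],None,fx=2,fy=2.5)[:, :400]
c=cv2.resize(s[130:240,225:385],None,fx=2.5,fy=2.5,interpolation=cv2.INTER_CUBIC)
d=cv2.resize(s[205:315,370:530],None,fx=2.5,fy=2.5,interpolation=cv2.INTER_CUBIC)
cv2.imwrite("pics/crop0.png",np.vstack([np.hstack([a,b]),np.hstack([c,d])]))
E
```

```text
(no output)
```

View pics/crop0.png

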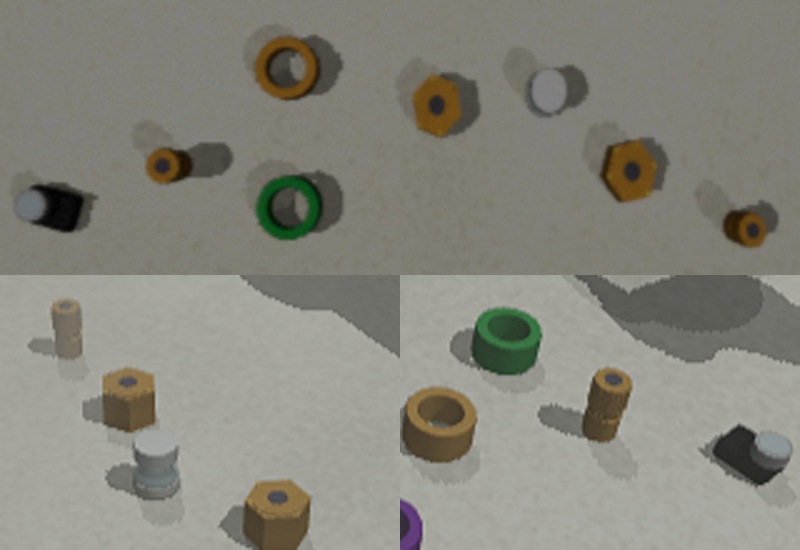

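```bash
cat > helpers.py <<'E'
import numpy as np, cv2
def ray(s,u,v):
    C=-s["R"].T@s["t"]; d=s["R"].T@np.linalg.inv(s["mtx"])@np.array([u,v,1.]); return C,d/np.linalg.norm(d)
def plane(s,u,v,z):
    C,d=ray(s,u,v); return C+d*(z-C[2])/d[2]
def tri(s1,p1,s2,p2):
    A=np.zeros((3,3));b=np.zeros(3);Ls=[]
    for s,p in((s1,p1),(s2,p2)):
        C,d=ray(s,*p);P=np.eye(3)-np.outer(d,d);A+=P;b+=P@C;Ls.append((C,P))
    X=np.linalg.solve(A,b); return X,max(np.linalg.norm(P@(X-C)) for C,P in Ls)
def proj(s,X):
    c=s["R"]@np.asarray(X,float)+s["t"]; p=s["mtx"]@c; return p[:2]/p[2]
def hsv(s): return cv2.cvtColor(s["color"],cv2.COLOR_RGB2HSV)
def blobs(mask,lo,hi):
    cs,_=cv2.findContours(mask,cv2.RETR_EXTERNAL,cv2.CHAIN_APPROX_NONE); out=[]
    for c in cs:
        a=cv2.contourArea(c)
        if lo<a<hi:
            h=cv2.convexHull(c); m=cv2.moments(h); out.append((m["m10"]/m["m00"],m["m01"]/m["m00"],a,h,c))
    return out
def brass(s,smin): 
    return cv2.inRange(hsv(s),(8,smin,40),(28,255,255))
E
python3 - <<'E'
from helpers import *
import pickle
t=pickle.load(open("top0.pkl","rb"));s=pickle.load(open("scene0.pkl","rb"))
np.set_printoptions(precision=4,suppress=True)
for n,im,smin in(("top",t,120),("scene",s,50)):
    print(n)
    for b in blobs(brass(im,smin),60,9000): print([round(x,1) for x in b[:3]],cv2.boundingRect(b[4]), plane(im,b[0],b[1],.02)[:2])
h=hsv(s); print("pale",h[145:160,252]); h=hsv(t); print("dish",h[181,285:360:3].tolist()); print("stand",h[179,180:235:3].tolist())
E
```

```text
top
[482.4, 326.1, 197.5] (472, 320, 21, 14) [ 0.3354 -0.3057]
[215.5, 301.0, 131.0] (209, 295, 14, 13) [0.3831 0.2169]
[424.3, 303.0, 468.5] (411, 291, 28, 25) [ 0.3798 -0.1942]
[328.2, 276.9, 408.5] (317, 265, 24, 25) [ 0.4308 -0.0053]
[264.5, 261.9, 463.5] (252, 250, 26, 25) [0.4604 0.1217]
[95.4, 243.6, 4056.0] (59, 208, 74, 72) [0.4972 0.4629]
[618.3, 226.3, 3842.5] (590, 176, 50, 105) [ 0.5324 -0.5868]
[118.9, 187.2, 313.0] (106, 167, 26, 42) [0.6135 0.4231]
[448.7, 173.4, 5123.0] (410, 137, 80, 74) [ 0.6418 -0.2518]
[362.1, 83.2, 194.5] (344, 78, 34, 12) [ 0.8378 -0.077 ]
[324.2, 90.8, 817.5] (273, 77, 105, 24) [0.821  0.0029]
[279.8, 82.7, 63.0] (273, 77, 15, 13) [0.8394 0.0965]
[299.8, 81.5, 163.5] (287, 75, 26, 13) [0.8421 0.0545]
[61.5, 60.8, 299.5] (51, 26, 22, 75) [0.8901 0.5639]
[135.5, 78.4, 1457.5] (80, 25, 96, 87) [0.85   0.4029]
scene
[442.8, 474.6, 80.5] (436, 469, 14, 11) [0.7311 0.3535]
[532.6, 436.5, 1067.0] (519, 400, 30, 73) [0.6216 0.4252]
[587.9, 395.4, 8091.0] (532, 346, 108, 101) [0.5196 0.4685]
[177.2, 378.6, 8367.5] (103, 311, 150, 139) [0.831  0.0079]
[
[... 847 characters left out ...]
21  32 111]
 [ 21  43 118]
 [ 21  45 119]
 [ 20  43 120]
 [ 22  41 119]]
dish [[28, 26, 129], [21, 29, 114], [0, 4, 60], [170, 9, 86], [0, 10, 99], [173, 10, 98], [0, 8, 97], [170, 8, 97], [173, 10, 98], [162, 13, 97], [0, 8, 98], [165, 5, 94], [168, 13, 98], [0, 5, 95], [160, 8, 95], [0, 8, 97], [0, 8, 96], [150, 8, 95], [165, 5, 94], [0, 11, 96], [10, 8, 95], [173, 12, 88], [165, 7, 73], [26, 25, 70], [24, 22, 116]]
stand [[27, 18, 127], [25, 12, 127], [26, 14, 125], [60, 18, 14], [45, 73, 7], [30, 85, 9], [45, 51, 10], [120, 51, 10], [160, 43, 18], [15, 17, 30], [165, 73, 7], [75, 64, 8], [150, 36, 7], [50, 64, 12], [110, 77, 10], [135, 46, 11], [30, 25, 71], [26, 16, 128], [27, 22, 130]]
```

```bash
python3 - <<'E'
from helpers import *
import pickle
t=pickle.load(open("top0.pkl","rb"));s=pickle.load(open("scene0.pkl","rb"))
np.set_printoptions(precision=4,suppress=True)
B=blobs(cv2.inRange(hsv(t),(5,130,15),(30,255,255)),60,900)
S=blobs(cv2.inRange(hsv(s),(8,60,30),(28,255,255)),60,900)
# pale lap nut in scene: lower S
hs=cv2.inRange(hsv(s),(16,29,60),(24,255,255)); roi=np.zeros_like(hs); roi[135:166,240:266]=hs[135:166,240:266]
cv2.imwrite("pics/palemask.png",cv2.resize(roi[130:170,230:280],None,fx=10,fy=10,interpolation=0))
P=blobs(roi,60,900)
print([(b[:3],cv2.boundingRect(b[4])) for b in P])
g={"lap_a":((216,301),(452,256),.025,.05),"lap_b":((482,326),None,.025,.05),"hex_a":((328,277),(335,226),.017,.034),"hex_b":((424,303),(276,179),.017,.034),"ring":((264,262),(385,264),.014,.028)}
for n,(a,b,zm,zt) in g.items():
    bt=min(B,key=lambda q:np.hypot(q[0]-a[0],q[1]-a[1])); 
    bs=P[0] if b is None else min(S,key=lambda q:np.hypot(q[0]-b[0],q[1]-b[1]))
    X,r=tri(t,bt[:2],s,bs[:2])
    o=[n,"tri",X,round(r,4),"top@mid",plane(t,*bt[:2],zm)[:2],"sc@mid",plane(s,*bs[:2],zm)[:2],cv2.boundingRect(bt[4]),cv2.boundingRect(bs[4])]
    # hole centre: low-sat dark inside hull
    if n!="ring":
      for nm,im,bb in(("t",t,bt),("s",s,bs)):
        h=hsv(im).astype(float); m=np.zeros(h.shape[:2],np.uint8); cv2.fillPoly(m,[bb[3]],1); m=cv2.erode(m,np.ones((3,3)))
        sm=120 if nm=="t" else 40
        ys,xs=np.nonzero(m&(h[:,:,1]<sm)&(h[:,:,2]<140)); o+=["hole",nm,len(xs),xs.mean(),ys.mean(),plane(im,xs.mean(),ys.mean(),zt)[:2]]
    print(*o)
# dish / stand / tray / jar
C=blobs(cv2.inRange(hsv(t),(0,0,0),(179,255,40)),400,3000)
for b in C:
    print("dark",b[0],b[1],b[2],cv2.boundingRect(b[4]),plane(t,b[0],b[1],.006)[:2])
E
```

```text
[((251.43, 150.71533333333332, 238.0), (245, 139, 13, 25))]
lap_a tri [0.3837 0.2122 0.0261] 0.0008 top@mid [0.3834 0.2132] sc@mid [0.383  0.2113] (209, 295, 17, 13) (443, 242, 20, 30) hole t 25 214.4 301.04 [0.3833 0.2115] hole s 21 454.9047619047619 246.33333333333334 [0.3845 0.2116]
lap_b tri [ 0.3356 -0.3036  0.0243] 0.0006 top@mid [ 0.336  -0.3038] sc@mid [ 0.3363 -0.3021] (472, 320, 21, 14) (245, 139, 13, 25) hole t 26 486.0 326.5 [ 0.3366 -0.302 ] hole s 56 249.60714285714286 151.46428571428572 [ 0.3706 -0.2742]
hex_a tri [ 0.4308 -0.005   0.0159] 0.0003 top@mid [ 0.4309 -0.0053] sc@mid [ 0.4317 -0.004 ] (317, 265, 24, 25) (322, 212, 27, 29) hole t 44 327.95454545454544 276.6363636363636 [ 0.4306 -0.0048] hole s 28 335.5 218.5 [ 0.4306 -0.0049]
hex_b tri [ 0.3793 -0.1945  0.0147] 0.0008 top@mid [ 0.3798 -0.1946] sc@mid [ 0.3816 -0.1915] (411, 291, 27, 25) (266, 167, 21, 26) hole t 45 425.55555555555554 303.06666666666666 [ 0.3799 -0.1934] hole s 18 275.6666666666667 172.22222222222223 [ 0.3801 -0.1931]
ring tri [0.4612 0.1227 0.0134] 0.0001 top@mid [0.4611 0.1227] sc@mid [0.4618 0.1228] (252, 250, 26, 25) (371, 250, 30, 30)
dark 21.990762987879755 291.7248117892039 1515.0 (0, 256, 47, 74) [0.401 0.612]
dark 607.9876207729468 262.94504830917873 421.5 (589, 212, 51, 80) [ 0.4599 -0.5688]
dark 607.1998095918124 177.50208258955135 739.0 (581, 164, 59, 39) [ 0.6369 -0.5825]
dark 21.326355574938216 184.99462131123707 901.5 (0, 163, 42, 41) [0.6219 0.6343]
dark 207.27728218852212 178.24293785310732 1097.5 (188, 160, 39, 38) [0.636  0.2463]
dark 325.0 102.49935149156939 447.0 (273, 100, 105, 6) [0.8017 0.0012]
dark 325.1997386596976 82.55752597847054 2089.5 (274, 69, 104, 28) [0.8467 0.0008]
```

```bash
python3 - <<'E'
import cv2,numpy as np
t=cv2.imread("pics/top0.png");s=cv2.imread("pics/scene0.png")
R=lambda a,w,h:cv2.resize(a,(w,h),interpolation=cv2.INTER_CUBIC)
a=R(t[130:230,180:380],800,400)
b=R(t[130:220,400:500],200,180); c=R(s[260:410,220:440],293,200); d=R(s[190:285,90:230],295,200)
cv2.imwrite("pics/crop1.png",np.vstack([a,np.hstack([R(b,212,200),c,d])]))
E
```

```text
(no output)
```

View pics/crop1.png

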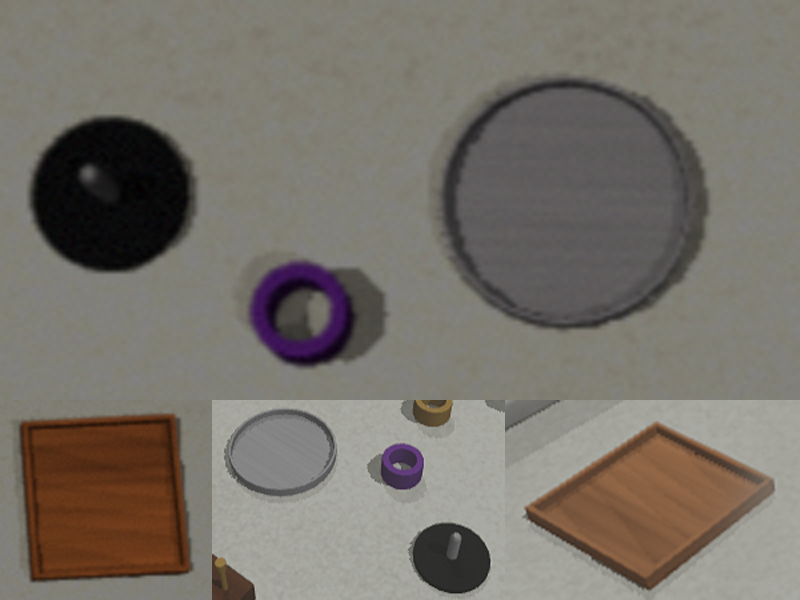

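```bash
python3 - <<'E'
from helpers import *
import pickle
t=pickle.load(open("top0.pkl","rb"));s=pickle.load(open("scene0.pkl","rb"))
np.set_printoptions(precision=4,suppress=True)
# hex yaw: bright top-face hull onto z=.034, minimum width direction
for n,(u,v) in {"a":(328,277),"b":(425,303)}.items():
    h=hsv(t)[v-18:v+19,u-18:u+19]; hh=cv2.resize(h,None,fx=6,fy=6,interpolation=cv2.INTER_LINEAR)
    m=cv2.inRange(hh,(5,120,80),(30,255,255)); cs,_=cv2.findContours(m,0,1); c=max(cs,key=cv2.contourArea)[:,0].astype(float)
    uv=(c+.5)/6-.5+[u-18,v-18]; P=np.array([plane(t,a,b,.034)[:2] for a,b in uv])
    hu=cv2.convexHull((P*1e4).astype(np.float32))[:,0]/1e4
    A=np.arange(0,60,1); W=[]
    for a in A:
        W.append(np.mean([np.ptp(hu@[np.cos(np.radians(a+k)),np.sin(np.radians(a+k))]) for k in(0,60,120)]))
    W=np.array(W); f=np.fft.fft(W)[1]; ang=(np.degrees(-np.angle(f))/6+30)%60
    cen=P.mean(0); print("hex",n,"min",A[W.argmin()],"fft",ang,W.min(),W.max(),"hull bb c",(hu.max(0)+hu.min(0))/2)
# bench colour difference masks: dish via grey darkness
def ell(im,mask,lo,hi,near,z):
    for b in blobs(mask,lo,hi):
        if np.hypot(b[0]-near[0],b[1]-near[1])<15:
            P=np.array([plane(im,x,y,z)[:2] for x,y in b[3][:,0]]); (c,r)=cv2.minEnclosingCircle((P*1e3).astype(np.float32)); e=cv2.fitEllipse((P*1e3).astype(np.float32))
            print(near,b[:3],"enc",np.array(c)/1e3,r,"ell",np.array(e[0]),e[1])
k=np.ones((3,3),np.uint8)
ht=hsv(t);hs=hsv(s)
md=cv2.inRange(ht,(0,0,30),(179,16,110)); md=cv2.morphologyEx(md,cv2.MORPH_OPEN,np.ones((5,5)))
print("dish top");ell(t,md,2000,5000,(323,181),.004)
for smax in(6,10,14):
    md=cv2.inRange(hs,(0,0,60),(179,255,175)); 
ell(s,cv2.morphologyEx(md,cv2.MORPH_OPEN,np.ones((5,5))),1000,9000,(272,298),.006)
print("stand");ell(t,cv2.inRange(ht,(0,0,0),(179,255,50)),800,2000,(207,179),.008)
ell(s,cv2.inRange(hs,(0,0,0),(179,255,70)),800,3500,(400,378),.008)
X,r=tri(t,(203,174.2),s,(404,361));print("peg tip",X,r,plane(t,203,174.2,.044),plane(s,404,361,.044))
# tray
for n,im,lo,near in(("t",t,120,(449,174)),("s",s,60,(159,239))):
    for b in blobs(brass(im,lo),3000,7000):
        if np.hypot(b[0]-near[0],b[1]-near[1])<15:
            P=np.array([plane(im,x,y,.015)[:2] for x,y in b[3][:,0]]);print("tray",n,cv2.minAreaRect((P*1e3).astype(np.float32)))
print("jar",plane(t,384,270,.045),"loupe",plane(t,170,317,.016),"purple",plane(t,255.5,208,.02),"green",plane(t,265.5,318,.02))
E
```

```text
hex a min 42 fft 42.339512024332876 0.044500673949847226 0.04914229811261189 hull bb c [ 0.4302 -0.0052]
hex b min 11 fft 10.012114187194499 0.04456444882025517 0.04946563513830954 hull bb c [ 0.3801 -0.1931]
dish top
(323, 181) (321.49900497512436, 180.10431177446102, 2901.0) enc [0.6333 0.0089] 67.37034606933594 ell [633.0485   8.7124] (130.9697723388672, 133.88160705566406)
stand
(207, 179) (207.3460137006267, 178.31219938784434, 1121.5) enc [0.6358 0.2456] 41.16709518432617 ell [635.6691 245.5594] (80.09540557861328, 82.07013702392578)
(400, 378) (399.2455389007851, 378.27359029264807, 2295.5) enc [0.6402 0.2486] 41.82670211791992 ell [640.009  247.7925] (80.86161804199219, 83.15641021728516)
peg tip [0.6346 0.2466 0.0398] 0.0009424851878862244 [0.6338 0.2445 0.044 ] [0.6369 0.2482 0.044 ]
tray t ((644.610595703125, -253.22779846191406), (150.99114990234375, 151.84275817871094), 2.771697521209717)
tray s ((650.0550537109375, -245.68043518066406), (156.5832061767578, 161.94801330566406), 2.7841508388519287)
jar [ 0.443  -0.1129  0.045 ] loupe [0.3518 0.3068 0.016 ] purple [0.57  0.142 0.02 ] green [0.3503 0.1176 0.02  ]
```

```bash
cat > mot.py <<'E'
import numpy as np
from bench import manip, snapshot
def rot(deg):
    a=np.radians(deg); z=np.array([np.cos(a),np.sin(a),0]); y=np.array([0,0,-1.]); return np.column_stack([np.cross(y,z),y,z])
def best(p,degs):
    q0=np.array(manip.get_state()["joints"]); c=[]
    for d in degs:
        for k in(0,180):
            q=manip.solve_ik(p,rot(d+k))
            if q is not None: c.append((np.abs(np.array(q)-q0).max()+.3*max(0,abs(q[5])-120),d+k))
    print("cands",[(round(float(x),0),y) for x,y in sorted(c)][:4]); return rot(min(c)[1])
def st(tag):
    s=manip.get_state(); print(tag,"t",round(s["time_s"],2),np.round(s["ee_pos"],4),"w",round(s["gripper_width"],4),"F",np.round(s["wrist_force"],1)); return s
def pick(xy,z,degs,open_w,w_exp,up=.13,force=45):
    R=best([*xy,up],degs)
    manip.move_ptp([*xy,up],R); manip.grip(open_w,force)
    hit=manip.move_l([*xy,z],R,vel=.12,contact_N=15); st(f"down hit={hit}")
    manip.grip(max(w_exp-.012,0),force); s=st("gripped")
    manip.move_l([*xy,up],R,vel=.15); s=st("lifted")
    return abs(s["gripper_width"]-w_exp)<.004
def place(xy,z,degs,open_w,up=.13,pre=.01):
    R=best([*xy,up],degs)
    manip.move_ptp([*xy,up],R); manip.move_l([*xy,z+pre],R,vel=.15)
    hit=manip.move_l([*xy,z-.003],R,vel=.03,contact_N=4); st(f"placed hit={hit}")
    manip.grip(open_w); manip.move_l([*xy,up],R,vel=.15); st("away")
def pic(n,tag):
    import cv2,pickle
    s=snapshot(n); cv2.imwrite(f"pics/{tag}.png",s["color"][:,:,::-1]); pickle.dump(s,open(f"{tag}.pkl","wb")); return s
E
python3 - <<'E'
from mot import *
ok=pick((.3837,.2120),.034,[0,20,-20,40],.06,.026); print(ok)
pic("scene","p1")
E
```

```text
cands [(51.0, -20), (51.0, 0), (51.0, 20), (51.0, 40)]
down hit=False t 3.02 [0.3844 0.2122 0.0347] w 0.06 F [-1.   0.4  0.5]
gripped t 3.52 [0.3856 0.2125 0.0357] w 0.0142 F [-0.2  0.3  7.1]
lifted t 4.31 [0.3829 0.2118 0.129 ] w 0.0142 F [-0.5 -0.7 -0.4]
False
```

View pics/p1.png

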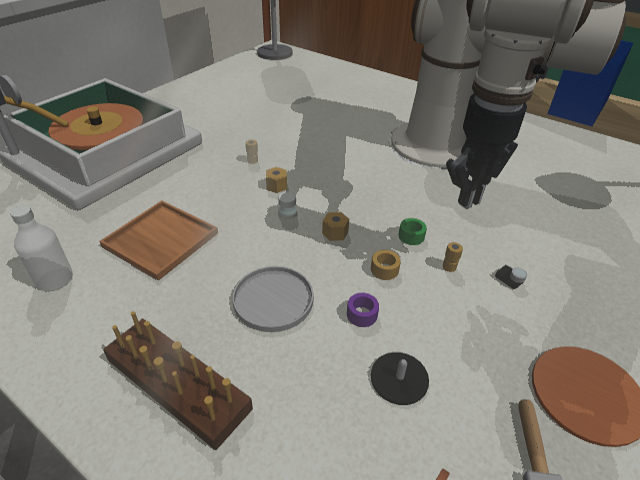

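```bash
python3 - <<'E'
from mot import *
from helpers import *
s=pic("top","p1t")
import pickle
sc=pickle.load(open("p1.pkl","rb"))
st_=manip.get_state(); p=np.array(st_["ee_pos"]); print(p,np.round(st_["tcp_rot"],3), proj(sc,p),proj(sc,p-[0,0,.017]),proj(s,p),proj(s,p-[0,0,.017]))
import cv2
a=cv2.imread("pics/p1t.png")[220:370,150:310]; b=cv2.imread("pics/p1.png")[120:290,400:540]
cv2.imwrite("pics/c2.png",np.hstack([cv2.resize(a,(426,400)),cv2.resize(b,(330,400))]))
E
```

```text
[0.38261787 0.21173887 0.12858807] [[-0.342 -0.003  0.94 ]
 [-0.94  -0.001 -0.342]
 [ 0.002 -1.    -0.002]] [465.80605166 210.02716281] [463.44166742 218.16774026] [202.70176904 301.85952639] [205.3968555  301.75841722]
```

View pics/c2.png

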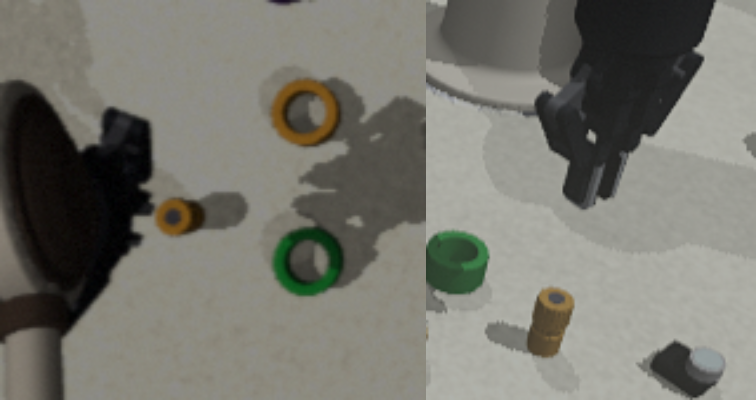

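The first grasp closed on nothing, but the nut still stands where it was. The fingertips look higher in the picture than the tool model predicts, so I'll measure them in free space before reaching again.

```bash
python3 - <<'E'
from mot import *
from helpers import *
import cv2
ims=[]
p0=[.52,.06,.10]
def shot(tag):
    manip.wait(.15)
    sc=pic("scene",tag); p=np.array(manip.get_state()["ee_pos"]); 
    a=proj(sc,p);b=proj(sc,p-[0,0,.017]); print(tag,p,a,b,manip.get_state()["gripper_width"])
    im=sc["color"][:,:,::-1].copy()
    x,y=int(a[0]),int(a[1]); c=im[y-90:y+60,x-70:x+70].copy(); c=cv2.resize(c,(392,420))
    for q,col in((a,(0,0,255)),(b,(0,255,0))):
        cv2.circle(c,(int((q[0]-x+70)*2.8),int((q[1]-y+90)*2.8)),3,col,-1)
    ims.append(c)
R=best(p0,[0]); manip.move_ptp(p0,R); manip.grip(0); shot("q0"); manip.grip(.06); shot("q1")
cv2.imwrite("pics/tips.png",np.hstack(ims)); st("")
E
```

```text
cands [(40.0, 0)]
q0 [0.51994738 0.06028526 0.10013603] [339.57124927 230.40470235] [339.03583271 238.25939009] -7.745797996594436e-05
q1 [0.52001884 0.05998291 0.10000029] [339.38660632 230.41695225] [338.85399087 238.26966763] 0.06008856934209016
 t 6.54 [0.52 0.06 0.1 ] w 0.0601 F [ 0.2 -0.1  0.4]
```

View pics/tips.png

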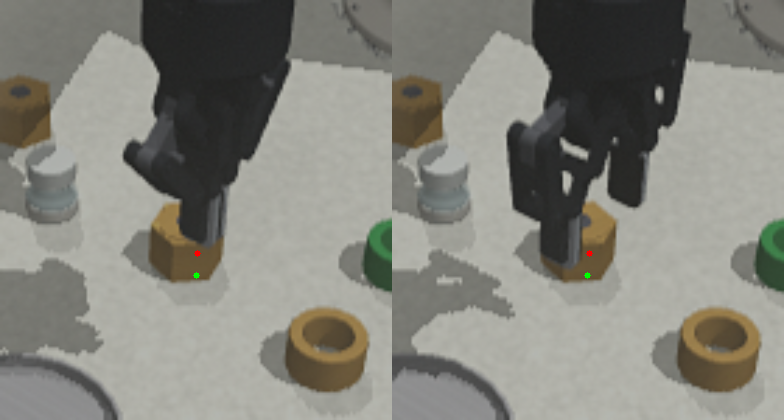

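```bash
python3 - <<'E'
from mot import *
from helpers import *
import cv2
ims=[]
def shot(tag):
    manip.wait(.2)
    sc=pic("scene",tag); s=manip.get_state();p=np.array(s["ee_pos"]); 
    a=proj(sc,p);b=proj(sc,p-[0,0,.017]); print(tag,p,"red",a,"green",b,s["gripper_width"],np.round(s["tcp_rot"],3).tolist())
    im=sc["color"][:,:,::-1].copy()
    x,y=int(a[0]),int(a[1]); c=im[y-45:y+30,x-33:x+33].copy(); c=cv2.resize(c,(264,300),interpolation=cv2.INTER_CUBIC)
    for q,col in((a,(0,0,255)),(b,(0,255,0))):
        cv2.circle(c,(int((q[0]-x+33)*4),int((q[1]-y+45)*4)),2,col,-1)
    ims.append(c)
p0=[.54,-.10,.09]
manip.move_ptp(p0,rot(0)); manip.grip(0); shot("r0")
hit=manip.move_l([.54,-.10,.012],rot(0),vel=.03,contact_N=4); s=st(f"touch {hit}"); shot("r1")
manip.move_l(p0,rot(0))
for d in(90,180,-90):
    q=manip.solve_ik(p0,rot(d)); print(d,None if q is None else np.round(q,0))
manip.move_ptp(p0,rot(90)); shot("r2")
cv2.imwrite("pics/tips2.png",np.hstack(ims)); st("")
E
```

```text
r0 [ 0.53999802 -0.10005563  0.0899984 ] red [256.74052986 204.33277076] green [257.35611259 211.93619184] -5.173369719612607e-05 [[-0.0, -0.0, 1.0], [-1.0, -0.0, -0.0], [0.0, -1.0, -0.0]]
touch False t 10.83 [ 0.5401 -0.1001  0.0121] w -0.0002 F [ 0.   0.7 -0.5]
r1 [ 0.54001231 -0.09999402  0.01202316] red [259.45455449 237.62596124] green [260.00024516 244.36899994] -0.00014202508455264442 [[0.0, 0.0, 1.0], [-1.0, 0.0, 0.0], [-0.0, -1.0, 0.0]]
90 [ -23.   13.  102.   -0.   65. -113.]
180 [-23.  13. 102.  -0.  65. 157.]
-90 [-23.  13. 102.  -0.  65.  67.]
r2 [ 0.539986   -0.10000898  0.08996954] red [256.76629035 204.35246684] green [257.38152327 211.95556738] 4.672969540928842e-05 [[1.0, -0.0, 0.0], [-0.0, 0.0, 1.0], [-0.0, -1.0, 0.0]]
 t 13.4 [ 0.54 -0.1   0.09] w 0.0 F [ 0.2 -0.1  1.2]
```

View pics/tips2.png

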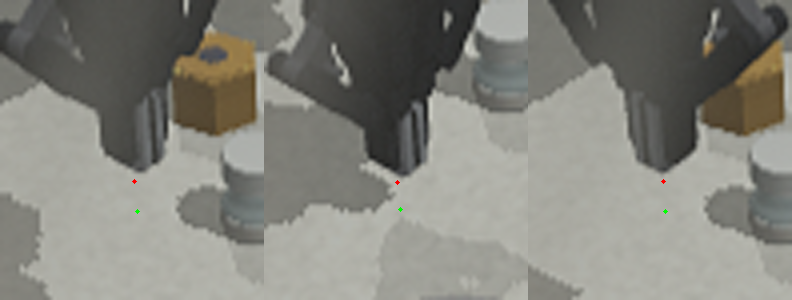

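Closed fingertips met nothing even at TCP z = 12 mm (they should have reached the bench by 17 mm), and in the picture they end above the TCP point. I'll find the true tip offset by a gentle touch at two spots.

```bash
python3 - <<'E'
from mot import *
for xy in((.54,-.10),(.47,.21)):
    p=[*xy,.06]; manip.move_ptp([*xy,.10],rot(0)); manip.move_l([*xy,.012],rot(0),vel=.12,contact_N=5)
    try:
        hit=manip.move_l([*xy,-.03],rot(0),vel=.02,contact_N=3); st(f"touch {hit}")
    except manip.PlanningError as e: print("plan",e)
    manip.move_l([*xy,.10],rot(0))
E
```

```text
touch True t 16.98 [ 0.54   -0.1    -0.0147] w -0.0001 F [-1.3  0.9  5.4]
touch True t 21.29 [ 0.47    0.21   -0.0147] w 0.0002 F [-0.2 -1.2  5.9]
```

Both touches read the same: the tips are 14.7 mm behind the TCP, where the data says 17 mm ahead. That is a constant 31.7 mm, and it also explains the contact on the nut's top at 50 mm. The picture shows no sideways offset beyond about 2 px, so I'll correct the heights and retry.

```bash
sed -i 's/,up=.13/,up=.10/' mot.py; python3 - <<'E'
from mot import *
from helpers import *
import pickle
t=pickle.load(open("p1t.pkl","rb"))
b=[x for x in blobs(cv2.inRange(hsv(t),(5,130,15),(30,255,255)),60,900) if np.hypot(x[0]-216,x[1]-301)<12][0]
print(b[:3],plane(t,b[0],b[1],.025))
ok=pick((.3840,.2120),-.0027,[0,20,-20],.06,.026); print(ok)
pic("scene","p2")
E
```

```text
(216.76767676767676, 300.8989898989899, 160.5) [0.38340397 0.21316663 0.025     ]
cands [(12.0, 0), (18.0, 20), (22.0, -20), (166.0, 160)]
down hit=False t 24.25 [ 0.3847  0.2122 -0.002 ] w 0.0601 F [ 0.3 -0.3  0.1]
gripped t 24.66 [ 0.3845  0.2122 -0.0021] w 0.025 F [-1.8 -0.2  4.9]
lifted t 25.49 [0.383  0.2118 0.0988] w 0.0245 F [-0.6  0.4 -1.8]
True
```

View pics/p2.png

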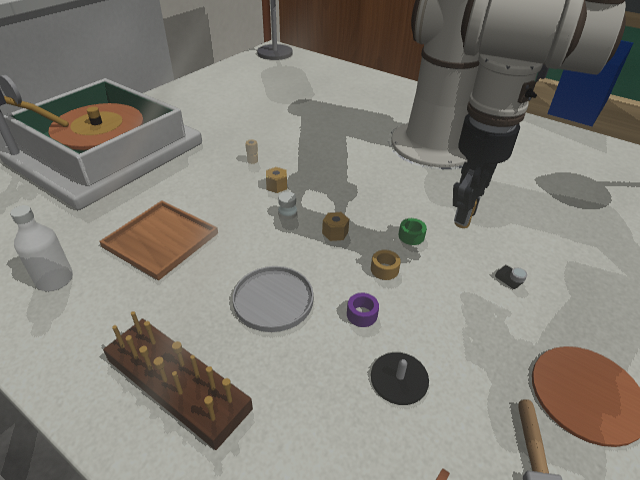

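The nut is held (width 24.5 mm, weight −1.8 N; it is between the fingers near (468,210)). Placing it in the dish, then taking the second one.

```bash
python3 - <<'E'
from mot import *
place((.632,.037),-.0027+.004+.001,[0,20,-20,40,-40],.055)
ok=pick((.3360,-.3033),-.0027,[0,20,-20,90,60,-60],.06,.026); print(ok)
pic("top","p3"); pic("scene","p3s")
E
```

```text
cands [(32.0, -40), (32.0, -20), (32.0, 0), (41.0, 20)]
placed hit=True t 27.84 [0.6325 0.0371 0.0017] w 0.0246 F [-0.4  1.2  4.5]
away t 29.05 [0.6311 0.0371 0.0988] w 0.0548 F [ 0.3  0.  -1.8]
cands [(50.0, -60), (50.0, 240), (50.0, 270), (70.0, -20)]
down hit=False t 31.93 [ 0.3364 -0.3039 -0.002 ] w 0.0599 F [ 0.1 -0.5  0.3]
gripped t 32.34 [ 0.3363 -0.3038 -0.002 ] w 0.0243 F [-0.6  1.8  5.3]
lifted t 33.17 [ 0.3354 -0.3024  0.0988] w 0.025 F [ 0.6  0.  -2.8]
True
```

View pics/p3.png

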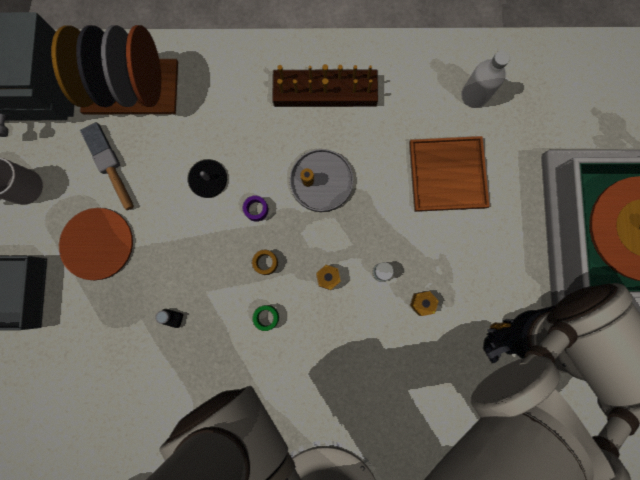

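View pics/p3s.png

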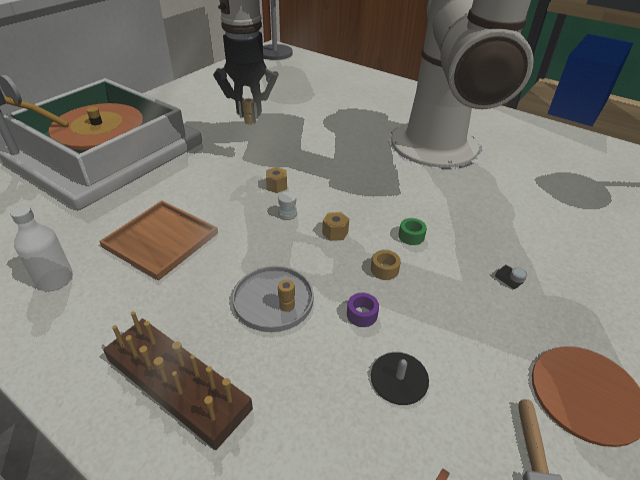

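Lap nut A stands in the dish at (286,295) in the scene view. Lap nut B is held over its old place. Placing B, then hexagon nut A.

```bash
python3 - <<'E'
from mot import *
place((.632,-.023),-.0027+.005,[0,20,-20],.055)
ok=pick((.4307,-.0049),-.0107,[42,162],.07,.044); print(ok)
pic("scene","p4s")
if ok:
    place((.6435,-.219),-.0107+.006,[2.8],.062)
pic("scene","p5s");pic("top","p5t")
E
python3 -c "
import cv2,numpy as np
cv2.imwrite('pics/c5.png',np.hstack([cv2.resize(cv2.imread('pics/p4s.png'),(400,300)),cv2.resize(cv2.imread('pics/p5s.png')[120:400,80:440],(400,300))]))"
```

```text
cands [(44.0, -20), (44.0, 0), (44.0, 20), (153.0, 200)]
placed hit=True t 35.92 [ 0.6327 -0.0231  0.002 ] w 0.025 F [-1.4  0.2  5.5]
away t 37.14 [ 0.6311 -0.0228  0.0988] w 0.055 F [-1.3  0.5 -0.3]
cands [(33.0, 342), (66.0, 42), (115.0, 222)]
down hit=False t 39.34 [ 0.4314 -0.0051 -0.0101] w 0.0697 F [-0.4  0.9  0.7]
gripped t 39.69 [ 0.4315 -0.0051 -0.0099] w 0.0432 F [-1.4  0.8  5.5]
lifted t 40.58 [ 0.4296 -0.0046  0.0987] w 0.0439 F [ 0.1 -0.1 -3.8]
True
cands [(42.0, 2.8), (156.0, 182.8)]
placed hit=True t 42.98 [ 0.6444 -0.2195 -0.0048] w 0.0431 F [ 0.6 -0.2  3.4]
away t 44.16 [ 0.6427 -0.2186  0.0986] w 0.0619 F [-0.5 -0.2  0.8]
```

View pics/c5.png

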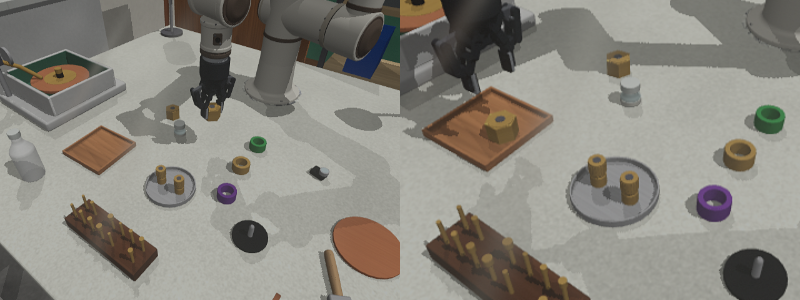

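Both lap nuts stand in the dish, and hexagon nut A is upright in the tray. Hexagon nut B and the ring are next.

```bash
python3 - <<'E'
from mot import *
ok=pick((.3797,-.1935),-.0107,[10,130],.07,.044); print(ok)
if ok:
    place((.6466,-.286),-.0107+.006,[2.8],.062)
    ok=pick((.4613,.1227),-.0107,[90,70,110],.072,.050); print(ok)
pic("scene","p6s");pic("top","p6t")
E
python3 -c "
import cv2,numpy as np
cv2.imwrite('pics/c6.png',np.hstack([cv2.resize(cv2.imread('pics/p6t.png'),(400,300)),cv2.resize(cv2.imread('pics/p6s.png')[120:420,80:480],(400,300))]))"
```

```text
cands [(42.0, 10), (42.0, 310), (160.0, 190)]
down hit=False t 46.62 [ 0.3803 -0.194  -0.0101] w 0.07 F [-0.1 -0.6  0.2]
gripped t 46.97 [ 0.3801 -0.1941 -0.0099] w 0.0431 F [-1.9  0.7  5.5]
lifted t 47.86 [ 0.3788 -0.1926  0.0987] w 0.0432 F [ 0.   0.5 -5.2]
True
cands [(48.0, 2.8), (204.0, 182.8)]
placed hit=True t 50.14 [ 0.6474 -0.2864 -0.0049] w 0.0431 F [-0.4 -0.9  5. ]
away t 51.33 [ 0.6458 -0.2855  0.0986] w 0.0618 F [ 0.2 -0.1 -0.2]
cands [(40.0, 70), (53.0, 90), (73.0, 110), (107.0, 290)]
down hit=False t 54.32 [ 0.4621  0.1227 -0.01  ] w 0.072 F [0.4 0.5 0.5]
gripped t 54.65 [ 0.4621  0.1224 -0.0095] w 0.0478 F [-2.3 -1.7  6.8]
lifted t 55.54 [0.4603 0.1227 0.0989] w 0.048 F [ 0.6  0.4 -2.4]
True
```

View pics/c6.png

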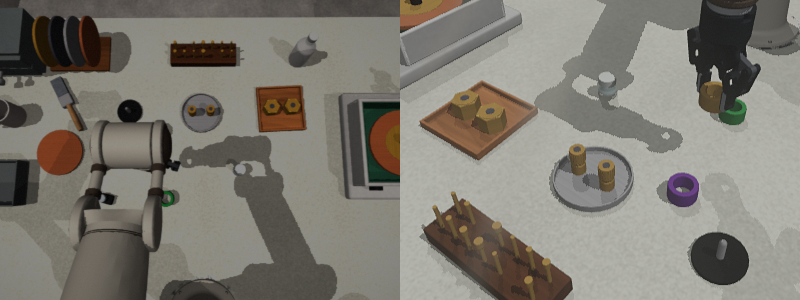

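```bash
python3 - <<'E'
from mot import *
xy=(.637,.2466); z=-.0107+.008+.001
R=best([*xy,.10],[-30,0,-60,90,120]); manip.move_ptp([*xy,.10],R); manip.wait(.1)
hit=manip.move_l([*xy,z+.008],R,vel=.08,contact_N=6); st(f"over peg hit={hit}")
pic("scene","p7s")
if not hit:
    hit=manip.move_l([*xy,z-.003],R,vel=.03,contact_N=4); st(f"seat {hit}")
    manip.grip(.072); manip.move_l([*xy,.10],R); st("away")
    manip.move_ptp([.40,.30,.2],R); manip.wait(.3)
    pic("scene","p8s");pic("top","p8t")
E
python3 -c "
import cv2,numpy as np
cv2.imwrite('pics/c8.png',np.hstack([cv2.resize(cv2.imread('pics/p8t.png')[110:340,150:510],(400,300)),cv2.resize(cv2.imread('pics/p8s.png')[140:440,80:480],(400,300))]))"
```

```text
cands [(35.0, 90), (39.0, 120), (39.0, 120), (75.0, 150)]
over peg hit=False t 57.93 [0.6377 0.2467 0.0072] w 0.048 F [ 0.1  0.3 -2.1]
seat True t 58.33 [ 0.6376  0.2467 -0.0014] w 0.0483 F [-0.3 -0.   4.6]
away t 59.52 [0.6361 0.2464 0.0987] w 0.072 F [ 0.1 -0.9 -1.2]
```

View pics/c8.png

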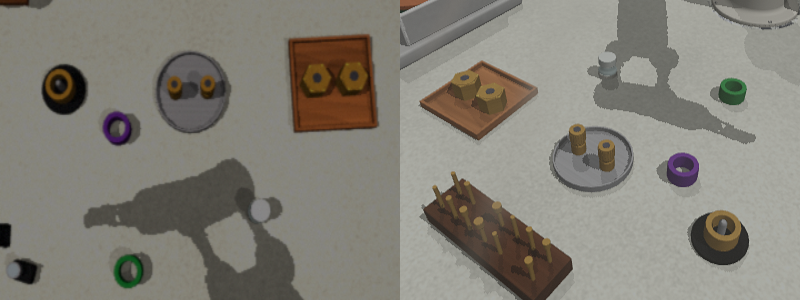

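All five parts sit where they belong, with the peg through the ring at (721,230) in the right-hand crop. One numeric check before I hand in.

```bash
python3 - <<'E'
from helpers import *
import pickle
t0=pickle.load(open("top0.pkl","rb"));t=pickle.load(open("p8t.pkl","rb"));s0=pickle.load(open("scene0.pkl","rb"));s=pickle.load(open("p8s.pkl","rb"))
np.set_printoptions(precision=4,suppress=True)
for n,a,b,(u,v) in(("jar scene",s0,s,(288,206)),("loupe scene",s0,s,(512,275)),("jar top",t0,t,(384,271)),("loupe top",t0,t,(168,317)),("purple",t0,t,(255,208)),("green",s0,s,(412,231))):
    T=cv2.cvtColor(a["color"],6)[v-13:v+14,u-13:u+14]; I=cv2.cvtColor(b["color"],6)[v-20:v+21,u-20:u+21]
    r=cv2.matchTemplate(I,T,cv2.TM_CCOEFF_NORMED); _,m,_,l=cv2.minMaxLoc(r); print(n,"shift px",l[0]-7,l[1]-7,round(m,2))
B=blobs(cv2.inRange(hsv(t),(5,130,15),(30,255,255)),60,900); S=blobs(cv2.inRange(hsv(s),(8,60,30),(28,255,255)),60,900)
for n,X in{"ring":(.637,.2466,.022),"lapA":(.632,.037,.029),"lapB":(.632,-.023,.029)}.items():
    p=proj(t,X);q=proj(s,X);b=min(B,key=lambda k:np.hypot(*(p-k[:2])));c=min(S,key=lambda k:np.hypot(*(q-k[:2])))
    print(n,"expected",X,"tri",*tri(t,b[:2],s,c[:2]),round(b[2]),round(c[2]))
E
python3 -c "
import cv2,numpy as np
s=cv2.imread('pics/p8s.png');R=lambda a:cv2.resize(a,(390,400),interpolation=cv2.INTER_CUBIC)
cv2.imwrite('pics/c9.png',np.hstack([R(s[320:415,355:450]),R(s[190:285,100:220])]))"
```

```text
jar scene shift px 0 0 0.7
loupe scene shift px 0 0 1.0
jar top shift px 0 0 0.69
loupe top shift px 0 0 1.0
purple shift px 0 0 1.0
green shift px 0 0 1.0
ring expected (0.637, 0.2466, 0.022) tri [ 0.671   0.3235 -0.1319] 0.03117410435670481 565 80
lapA expected (0.632, 0.037, 0.029) tri [0.6321 0.0377 0.0306] 0.00037357937943540646 155 439
lapB expected (0.632, -0.023, 0.029) tri [ 0.6331 -0.0219  0.0305] 0.000531596741667012 160 417
```

View pics/c9.png

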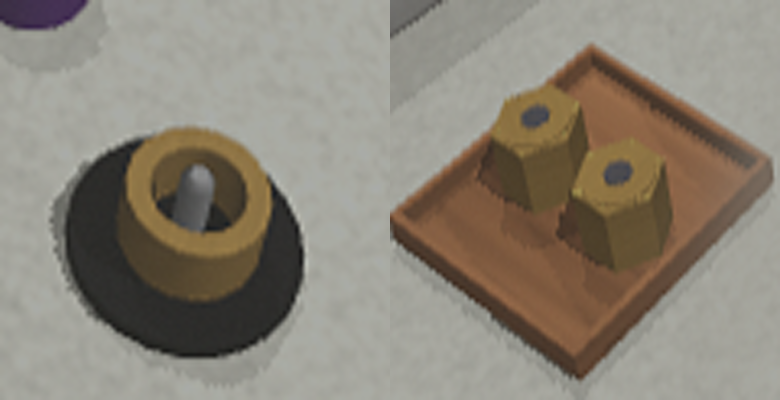

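```bash
python3 - <<'E'
from bench import manip,job
print(manip.get_state()["time_s"]); job.close_job()
E
```

```text
60.9417
the job is handed in; nothing more can be done
```

I sorted all five brass fittings in the order asked and handed the job in at 60.9 s; `close_job()` gives no verdict.

**Result:** The last pictures show both lap nuts upright in the dish, both hexagon nuts upright in the tray, and the brass ring flat on the stand with the peg through it. The gripper was clear of everything.

**Tool length:** The first grasp closed above lap nut A and touched its top with about 7 N, without moving it. Touching the bench at two spots showed the closed fingertips 14.7 mm behind the TCP, where the data says 17 mm ahead. I lowered every height by about 32 mm, and every grasp after that held.

**Last checks:**
- **Lap nuts:** both views put them within about 2 mm of their planned positions.
- **Bystanders:** the jar, the loupe and the green and purple rings show 0 px shift. The jar matched less strongly (0.7), probably because the arm's shadow fell on it.
- **Ring:** my numeric position check failed because it picked up the wrong patch of colour. I judged the ring by the close crop and the 4.6 N contact within 1 mm of the expected seating height.
- **Hexagon nuts:** I checked these by eye in the close crop only.

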